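Set the jig's stop and hold the embossing die in register

ROBOT

A 7-joint arm with a two-finger parallel gripper is mounted at the origin on the work surface. World frame = base frame: x ahead of the robot, y to its left, z up, the work surface at z = 0. Lengths are in m, angles in rad, forces in N, time in s.
With the tool pointing down it reaches from about 0.425 to 0.875 m from the base axis. Payload 4.7 kg.
Tool frame: the origin (TCP) lies at the very end of the fingers, on their centre line; the grasp point (between the pads) lies 19 mm behind it; z points along the fingers, y is the line along which they close (so a half turn about z gives the same grasp; the last joint's range is limited). The gripper opens to 87 mm and grips with 3 to 60 N. Pads are 19 mm wide; open, the fingers measure 117 mm over their backs; the gripper's body (75 mm by 190 mm) begins 51 mm behind the grasp point.
Start: joints at [1.215, 0.321, -0.07, 1.45, 0.023, 1.371, -0.057], TCP at [0.235, -0.606, 0.223] pointing down, gripper open.
Joint ranges: [-2.86, 2.86], [-0.3, 2.09], [-1.38, 1.24], [0.06, 2.45], [-1.56, 4.7], [0.09, 2.05], [-2.69, 2.69]. Speed limits (rad/s): [2.57, 2.57, 3.14, 3.14, 3.14, 3.14, 3.14].

INTERFACE

Orientations are given as a rotation vector (axis times angle).
In Python, from bench import ctrl gives the robot as it stands.
- The arm moves only by the shell command python3 -m jog 'ROWS' [FORCE]. ROWS is JSON, a list that holds one entry, the list of rows, each a list of 7 numbers: the shift along the tool's x, y, z in mm, then the turn, a rotation vector about the tool's x, y, z in degrees, then the finger opening in mm, from 0 to 87. A call has 1 to 10 rows; each row is the pose to reach, as a shift and turn from the pose commanded when the call began, along the tool's axes at that moment; what a row does not reach only later rows make up. A row lasts 1/10 s, in which the tool goes at most 50 mm and 8.59 degrees, less where a joint would pass 70% of its speed; a pose out of reach is approached as far as the arm can. A call with a gripper value outside its range is refused whole. The fingers move at their own pace and stop on an object; FORCE is the grip in N (left out, the last holds). Time passes only in rows, so rows that repeat a pose let the fingers close. It gives the time, the measured TCP pose, the force, the opening and the grip force at its end, in the units of the state.
- ctrl.get_state(): the state, without advancing time (a new reading comes with each control period).
- ctrl.get_image(name): name is "scene" or "top"; returns a dict with "image" (480x640x3 uint8, red, green, blue), "depth" (480x640 float32, m along the optical axis (not along the pixel's ray), 0 where there is no reading), "fov_y" (degrees; the focal length in pixels is half the picture's height over the tangent of half this angle, whatever the lens; pixels are square), "cx", "cy" (the principal point, pixels), "k1" (the pictures are not rectified: a ray, as slopes to the right and down, at radius r is drawn at 1 + k1 r^2 times it, then the intrinsics apply), "rvec" (rotation vector, rad) and "tvec" (3), from world to camera coordinates, as OpenCV has them. Camera axes: x right, y down, z forward; pixel columns grow to the right and rows downward; lengths in m; the calibration is good to about 2 mm. A picture is of the moment at which its call begins.
- ctrl.close_job(): hands the job in; it is judged then, once.
The state is a dict: "time": time; "joint_positions": joint angles; "qd": joint speeds; "joint_torque": joint torques, N m; "position": TCP position; "tool_rot": TCP orientation; "ft_force": force on the tool from outside, world axes, zero at the start; "torque": the same for the moment, N m; "grip_width": opening from 0.0 (shut) to 1.0 (fully open); "grip_force": force on a finger pad.
Only numpy, scipy, OpenCV 4.12 (cv2) and the standard library are available. Lean on these libraries where they do the work, as an engineer would, in place of code of your own. Each camera call takes 0.05 s, during which the arm holds its last target. There are 200 camera calls.

TASK

Make up the corner of the embossing jig: plug the loose stop block into the rectangular socket in the jig board, fully home with its wide head resting on the board, and let go of it. Then take the embossing die by its wooden grip, lay it flat on the board and press it into the corner, its long side against the fixed fence and its short side against the stop. Finish while still holding the die there, pressed against both at once with several newtons on each; leave the bottle, tin, mallet and awl alone.

Things in the scene. Friction and masses are not known exactly. Their poses are not given: they have to be found in the camera images.
- jig: Plywood jig board fixed on the bench, 240 (its x) x 200 (its y) x 26 mm thick. Origin: centre of its underside, on the bench; z up. A fixed fence stands along its +y edge, the rectangular socket is near its +x end; the corner to use lies between them, open towards -x and -y.
- fence: Aluminium bar fixed on the jig board along the board's x, 230 long x 18 wide x 22 mm high. Origin: centre of its underside, at x 0, y 84, z 26 in the board's frame, axes as the board's. Its stop face looks to the board's -y, at y = 75 in the board's frame.
- socket (a point): Centre of the socket's mouth in the board's top, at x 80, y 39, z 26 mm in the board's frame, axes as the board's. Blind rectangular hole 23 mm along x, 39 mm along y, 22 mm deep. With the stop home, the stop's head rests on the board and its face towards the corner is at x = 65 in the board's frame (1.5 mm play).
- stop_center (a point): Loose aluminium stop block, upright on its shank, 56 mm high in all, 0.16 to 0.29 kg. Head, on top: 30 (its x) x 64 (y) x 36 mm high. Shank below: 20 (x) x 36 (y) x 20 mm long, its lowest 6 mm tapering to 16 x 32. Point on its vertical axis, 28 mm above the foot; z up. Fits the socket with its x along the board's x, either way round; home, this point is 8 mm above the board's top.
- die_grip (a point): Centre of the wooden grip of the loose embossing die: polished steel plate (low friction, about 0.2) 80 (its x) x 60 (y) x 22 mm thick, with a wooden bar on its middle 52 (x) x 22 (y) x 42 mm high; 0.33 to 0.59 kg. Point on its vertical axis, 43 mm above the underside; z up. In the corner it is at x 25, y 45, z 69 mm in the board's frame, its x along the board's x, either way round.
- sprayer: Bystander: white spray bottle, 72 mm diameter, 200 mm tall. Origin: centre of its underside.
- tin: Bystander: flat round tin, 68 mm diameter, 35 mm high. Origin: centre of its underside.
- mallet: Bystander: mallet lying beyond the jig, 260 mm long. Origin: on the bench beneath it; its handle lies along its x.
- awl: Bystander: awl with a wooden handle lying beyond the jig, 180 mm long. Origin: on the bench beneath it; it lies along its x.
Mind the look-alikes: they are no part of the job. Leave any orange look-alike of the part that bears die_grip alone.

How it is judged:
On the way, in this order (a step that is already met when the one before it is completed fails the run):
1. the stop block is plugged fully home in the socket and let go (horizontal distance between stop_center and socket below 0.006 m and z of stop_center in the frame of jig between 0.03 and 0.0375 m and angle between stop_center's own z axis and vertical below 0.09 rad and contact force between the fingers and stop below 0.05 N), for 0.2 s.
2. the die lies flat in the corner, pressed against the fence and the stop at once (horizontal distance between stop_center and socket below 0.006 m and z of stop_center in the frame of jig between 0.03 and 0.0375 m and angle between stop_center's own z axis and vertical below 0.09 rad and contact force between die and fence above 2 N and contact force between die and stop above 2 N and z of die_grip in the frame of jig between 0.0655 and 0.0725 m and angle between die_grip's own z axis and vertical below 0.08 rad and angle between the x axis of die_grip and the x axis of jig, either way round below 0.07 rad and x of die_grip in the frame of jig between 0.018 and 0.032 m and y of die_grip in the frame of jig between 0.041 and 0.049 m), for 0.2 s.
At the end, for the whole second after the job is handed in: Stop home in the socket (within 6 mm, head within 3.5 mm of the board, tilt < 0.09), fingers off it. Die held by the fingers, flat on the board, square to the fence (0.07 rad), in the corner within 4 mm across and 7 mm along the fence, at rest, over 2 N on fence and on stop at once (all of step 2 and contact force between the fingers and die above 1 N and contact force between the fingers and stop below 0.05 N and linear speed of die below 0.01 m/s); the arm keeps its last pose, push and grip.
It fails at once if the white spray bottle is pushed more than 30 mm from its place (distance of sprayer from where it was at the start of the episode above 0.03 m).
It fails at once if the flat tin is pushed more than 30 mm from its place (distance of tin from where it was at the start of the episode above 0.03 m).
It fails at once if the mallet is pushed more than 30 mm from its place (distance of mallet from where it was at the start of the episode above 0.03 m).
It fails at once if the awl is pushed more than 30 mm from its place (distance of awl from where it was at the start of the episode above 0.03 m).
It also fails if it takes over 67 s, if anything falls off the work surface, if the arm or the gripper's body presses on something with over 40 N, if the wrist force passes 120 N, or if a joint passes its speed limit or range.

## Working session

There is one attempt and no reset: what is moved stays moved. The work goes in short steps, Python scripts to look and compute and a shell command to move; the robot and the scene stay as the last step left them, time stands still between calls to the robot, and variables do not carry over. Pictures are saved under pics/ and viewed, at most 10 in all, crops included, and the job is handed in when it is done.

```bash
mkdir -p pics; ls; cat > h.py <<'E'
import numpy as np, cv2, pickle
from bench import ctrl
from scipy.spatial.transform import Rotation as R
def shot(n,tag):
    d=ctrl.get_image(n); cv2.imwrite(f'pics/{tag}.png',d['image'][...,::-1]); pickle.dump(d,open(f'{tag}.pkl','wb')); return d
def pts(d,u,v,depth=None,plane=None):
    u=np.asarray(u,float);v=np.asarray(v,float)
    f=d['image'].shape[0]/2/np.tan(np.radians(d['fov_y'])/2)
    K=np.array([[f,0,d['cx']],[0,f,d['cy']],[0,0,1]])
    p=cv2.undistortPoints(np.stack([u,v],-1).reshape(-1,1,2),K,np.array([d['k1'],0,0,0.]))[:,0]
    r=np.c_[p,np.ones(len(p))]; M=cv2.Rodrigues(np.array(d['rvec'],float))[0]; t=np.array(d['tvec'],float).ravel()
    c=-M.T@t; w=r@M
    s=depth if plane is None else (plane-c[2])/w[:,2]
    return c+w*np.asarray(s).reshape(-1,1)
def cloud(d):
    v,u=np.nonzero(d['depth']>0); P=pts(d,u,v,d['depth'][v,u]); o=np.full(d['image'].shape,np.nan); o[v,u]=P; return o
E
python3 - <<'E'
from h import *
for n in ('scene','top'):
    d=shot(n,n+'0'); print(n,d['fov_y'],d['k1'],d['rvec'],d['tvec'],(d['depth']>0).mean())
print(ctrl.get_state())
E
```

```text
pics
scene 55.163527378903694 -0.05699222198239111 [ 0.85219542  2.77237542 -0.7454543 ] [ 0.44929927 -0.24792234  1.34117414] 0.995986328125
top 52.072528720484044 -0.046608947147124165 [ 2.13319692 -2.14818605  0.19118055] [-0.0051772   0.54811106  1.13110633] 0.99623046875
{'time': 0.1, 'joint_positions': array([ 1.21509451,  0.32176227, -0.07011882,  1.45152837,  0.02261061,
        1.37081701, -0.05689888]), 'qd': array([-0.00033494, -0.00272346,  0.00034858, -0.00068982, -0.0011311 ,
        0.000679  , -0.00206753]), 'joint_torque': array([-1.82770223e-04, -4.92570913e+01, -4.05706996e-01, -3.13397777e+01,
       -6.40874309e-02,  3.95373150e-02,  9.62966078e-05]), 'position': array([ 0.2347232 , -0.60561214,  0.22157483]), 'tool_rot': array([-3.08637443e+00, -5.77367556e-01,  6.40585945e-04]), 'ft_force': array([-0.31199826, -0.35829524,  0.42418032]), 'torque': array([0.0504286 , 0.00785628, 0.0017101 ]), 'grip_force': 0.0, 'grip_width': 0.9998903358255475}
```

View pics/scene0.png

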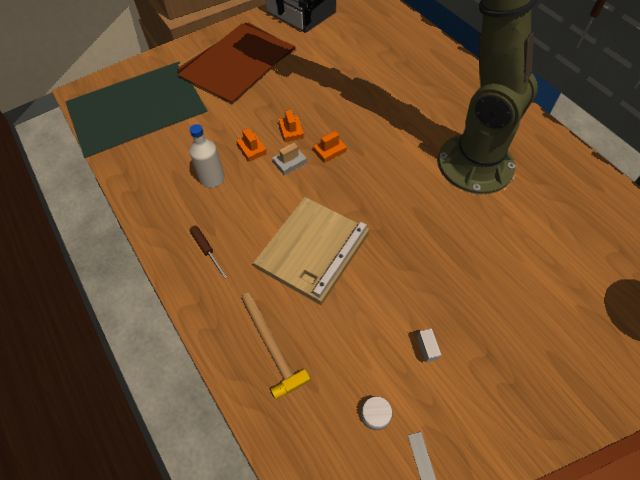

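View pics/top0.png

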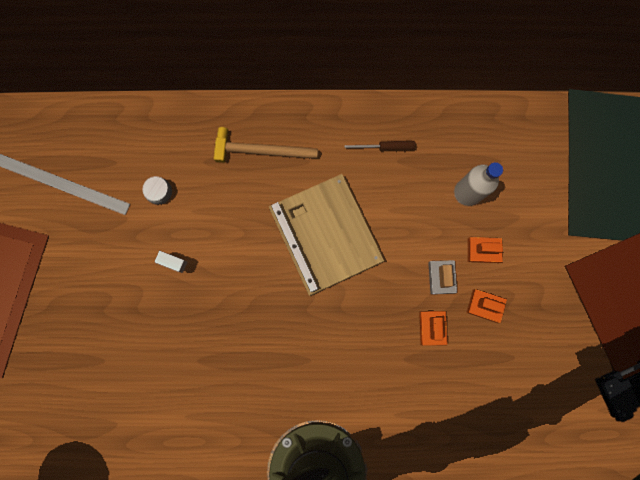

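The scene view shows the board mid-picture, (312,250). In the top view:
- stop: (171,261)
- socket: (299,211), with the fence on the board's left edge
- steel die: (443,277), with three orange look-alikes around it
- bottle: (478,185)
- tin: (157,190)

```bash
python3 - <<'E'
from h import *
for n in ('top','scene'):
    d=pickle.load(open(n+'0.pkl','rb')); C=cloud(d); 
    hsv=cv2.cvtColor(d['image'],cv2.COLOR_RGB2HSV); S=hsv[...,1]; H=hsv[...,0]
    x,y,z=np.moveaxis(C,2,0)
    print(n,'bench z',np.nanmedian(z[(abs(z)<.02)]))
    c0=dict(stop=pts(d,[171],[261],plane=.056),board=pts(d,[327],[235],plane=.026),die=pts(d,[443],[277],plane=.03)) if n=='top' else c0
    def rep(nm,m,h):
        m=(m&np.isfinite(z)).astype(np.uint8); k,l,st,_=cv2.connectedComponentsWithStats(m)
        if k<2: print(nm,'none');return
        j=1+np.argmax(st[1:,4]); v,u=np.nonzero(l==j)
        P=pts(d,u,v,plane=h)[:,:2]; r=cv2.minAreaRect((P*1000).astype(np.float32))
        print(nm,len(u),'rect',np.round(r[0],1),np.round(r[1],1),round(r[2],1),'mean',np.round(P.mean(0)*1000,1),'z',np.median(z[v,u]).round(4))
    near=lambda c,r: np.hypot(x-c[0,0],y-c[0,1])<r
    rep('stop',near(c0['stop'],.06)&(z>.048)&(z<.066),.056)
    rep('board',near(c0['board'],.2)&(z>.018)&(z<.034),.026)
    rep('fence',near(c0['board'],.2)&(z>.04)&(z<.06),.048)
    rep('grip',near(c0['die'],.055)&(z>.054)&(z<.074)&(S>60),.064)
    rep('plate',near(c0['die'],.055)&(z>.012)&(z<.032)&(S<60),.022)
    rep('plate+grip',near(c0['die'],.06)&(z>.012)&(z<.032),.022)
print(c0)
d=pickle.load(open('top0.pkl','rb'));cv2.imwrite('pics/crop.png',np.hstack([cv2.resize(d['image'][a:a+60,b:b+60,::-1],(400,400),interpolation=2) for a,b in((185,270),(245,415))]))
print(np.round(cv2.Rodrigues(np.array([-3.08637443e+00, -5.77367556e-01,  6.40585945e-04]))[0],3))
E
```

```text
top bench z -3.8913271799057014e-05
stop 359 rect [491.1 345.9] [66.7 30.1] 68.9 mean [491.1 345.8] z 0.0557
board 7062 rect [561.1 -23.3] [240.4 200. ] 24.4 mean [561.4 -32.6] z 0.0258
fence 725 rect [526.3  53.3] [229.9  18. ] 24.4 mean [524.9  52.6] z 0.0478
grip 226 rect [ 452.3 -307. ] [51.9 23.8] 1.5 mean [ 451.7 -307. ] z 0.0628
plate 499 rect [ 451.9 -306.9] [79.  62.8] 1.6 mean [ 449.7 -301.5] z 0.0213
plate+grip 574 rect [ 452.2 -307.1] [80.7 63.2] 1.5 mean [ 450.4 -303.4] z 0.0214
scene bench z -0.00021965765826936767
stop 400 rect [491.6 346.7] [64.8 32.1] 70.4 mean [491.6 346.8] z 0.0549
board 5681 rect [559.9 -23.2] [243.  202.6] 24.4 mean [566.7 -28.9] z 0.0257
fence 656 rect [524.9  53.5] [232.2  20.4] 24.3 mean [529.2  55. ] z 0.0475
grip 141 rect [ 453.  -306.6] [55.  27.9] 2.6 mean [ 452.5 -306.3] z 0.063
plate 275 rect [ 453.3 -304.2] [67.3 81.2] 89.0 mean [ 459.7 -295.5] z 0.0212
plate+grip 335 rect [ 452.7 -306.1] [83.1 69.6] 3.3 mean [ 457.5 -297.5] z 0.0216
{'stop': array([[0.49056297, 0.34175969, 0.056     ]]), 'board': array([[ 0.5556154 , -0.02726291,  0.026     ]]), 'die': array([[ 0.45062775, -0.30568221,  0.03      ]])}
[[ 0.932  0.361 -0.001]
 [ 0.361 -0.932  0.002]
 [-0.    -0.002 -1.   ]]
```

View pics/crop.png

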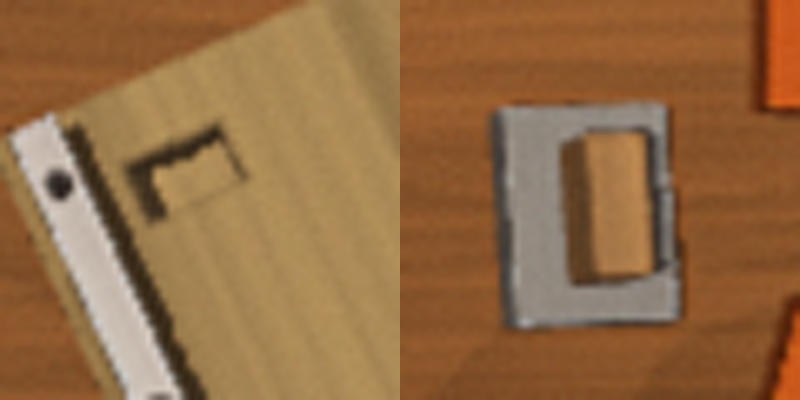

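Crop: the socket mouth is clear, about 3/4 of the way along the board and next to the fence. The steel die's grip is clear and nearly along world x. The measured rectangles match the given sizes, with the board turned 24.4°.

```bash
cat >> h.py <<'E'
def go(x,y,z,yaw,s=None):
    s=s or ctrl.get_state(); Rc=R.from_rotvec(s['tool_rot']); a=np.radians(yaw)
    Rt=R.from_matrix(np.array([[np.cos(a),np.sin(a),0],[np.sin(a),-np.cos(a),0],[0,0,-1]]))
    d=Rc.inv().apply(np.array([x,y,z])-s['position']*1000)
    print('pos',np.round(s['position']*1000,1),'row',np.round(d,1),np.round((Rc.inv()*Rt).as_rotvec(degrees=True),2),'F',np.round(s['ft_force'],1),'grip',round(s['grip_width']*87,1),round(s['grip_force'],1),'t',s['time'])
BA=np.radians(24.4); B0=np.array([560.8,-23.3])
def brd(x,y): return B0+[x*np.cos(BA)-y*np.sin(BA),x*np.sin(BA)+y*np.cos(BA)]
E
python3 -c "
from h import *
go(540,-100,225,45); print(brd(80,39),brd(25,45))"
```

```text
pos [ 234.7 -605.6  221.6] row [ 467.4 -361.1   -2.8] [-1.000e-01 -2.000e-02 -2.381e+01] F [-0.3 -0.4  0.4] grip 87.0 0.0 t 0.1
[617.5436201   45.26501716] [564.97739218  28.00837548]
```

```bash
python3 -m jog '[[[467,-361,-3,0,0,-24,87],[467,-361,-3,0,0,-24,87],[467,-361,-3,0,0,-24,87],[467,-361,-3,0,0,-24,87],[467,-361,-3,0,0,-24,87],[467,-361,-3,0,0,-24,87],[467,-361,-3,0,0,-24,87],[467,-361,-3,0,0,-24,87],[467,-361,-3,0,0,-24,87],[467,-361,-3,0,0,-24,87]]]'; python3 -c "
from h import *
go(491.3,346.3,130,69.5)"
```

```text
time: 1.1
position: [0.4937, -0.1761, 0.225]
tool_rot: [2.9, 1.207, -0.001]
ft_force: [0.1, -0.6, 0.3]
grip_width: 1.001
grip_force: 0.0
pos [ 493.7 -176.1  225. ] row [ 368.9 -369.9   94.7] [ 1.000e-02  3.000e-02 -2.432e+01] F [ 0.1 -0.6  0.3] grip 87.1 0.0 t 1.1
```

```bash
python3 -m jog '[[[369,-370,60,0,0,-24.3,87],[369,-370,60,0,0,-24.3,87],[369,-370,60,0,0,-24.3,87],[369,-370,60,0,0,-24.3,87],[369,-370,60,0,0,-24.3,87],[369,-370,60,0,0,-24.3,87],[369,-370,60,0,0,-24.3,87],[369,-370,60,0,0,-24.3,87],[369,-370,60,0,0,-24.3,87],[369,-370,60,0,0,-24.3,87]]]' >/dev/null; python3 -c "
from h import *
go(491.3,346.3,130,69.5)"
```

```text
pos [490.8 320.1 167.5] row [24.7 -8.7 37.5] [ 0.01  0.03 -0.07] F [0.8 0.7 0.6] grip 87.0 0.0 t 2.1
```

```bash
python3 -m jog '[[[24.7,-8.7,37.5,0,0,0,87],[24.7,-8.7,37.5,0,0,0,87],[24.7,-8.7,37.5,0,0,0,87],[24.7,-8.7,37.5,0,0,0,87]]]' >/dev/null; python3 -c "
from h import *
go(491.3,346.3,28,69.5)"
```

```text
pos [492.5 343.8 131.2] row [  1.9  -2.1 103.2] [ 0.07  0.   -0.11] F [ 0.7 -0.5  0.2] grip 86.7 0.0 t 2.5
```

```bash
python3 -m jog '[[[0,0,30,0,0,0,87],[0,0,65,0,0,0,87],[0,0,65,0,0,0,87],[0,0,65,0,0,0,87],[0,0,65,0,0,0,87]]]' >/dev/null; python3 -c "
from h import *
go(491.3,346.3,28,69.5)"
```

```text
pos [493.  345.3  68.1] row [ 0.2 -2.1 40.1] [ 0.15 -0.16 -0.08] F [-0.3  0.3  0.5] grip 86.8 0.0 t 3.0
```

```bash
python3 -m jog '[[[0,-2,20,0,0,0,87],[0,-2,40,0,0,0,87],[0,-2,40,0,0,0,87],[0,-2,40,0,0,0,87],[0,-2,40,0,0,0,30],[0,-2,40,0,0,0,20],[0,-2,40,0,0,0,20],[0,-2,40,0,0,0,20],[0,-2,40,0,0,0,20],[0,-2,40,0,0,0,20]]]' 35; python3 -c "
from h import *
go(491.3,346.3,28,69.5)"
```

```text
time: 4.0
position: [0.4895, 0.3456, 0.0255]
tool_rot: [2.581, 1.79, -0.0]
ft_force: [0.1, -0.1, -0.5]
grip_width: 0.537
grip_force: 0.0
pos [489.5 345.6  25.5] row [ 1.3  1.4 -2.5] [-0.    0.01 -0.01] F [ 0.1 -0.1 -0.5] grip 46.7 0.0 t 4.0
```

```bash
python3 -m jog '[[[0,0,0,0,0,0,20],[0,0,0,0,0,0,20],[0,0,0,0,0,0,20],[0,0,0,0,0,0,20],[0,0,0,0,0,0,20],[0,0,0,0,0,0,20]]]' 35; python3 -m jog '[[[0,0,-20,0,0,0,20],[0,0,-50,0,0,0,20],[0,0,-80,0,0,0,20],[0,0,-80,0,0,0,20]]]'; python3 -c "
from h import *
go(*brd(80,39),110,114.4)"
```

```text
time: 4.6
position: [0.4895, 0.3456, 0.0254]
tool_rot: [2.581, 1.79, -0.0]
ft_force: [0.2, 0.4, -0.9]
grip_width: 0.34
grip_force: 34.9
time: 5.0
position: [0.4915, 0.3477, 0.1096]
tool_rot: [2.581, 1.79, 0.011]
ft_force: [0.8, 0.1, -1.7]
grip_width: 0.341
grip_force: 34.9
pos [491.5 347.7 109.6] row [-239.1  224.    -0.8] [  0.36  -0.21 -44.9 ] F [ 0.8  0.1 -1.7] grip 29.6 34.9 t 5.0
```

```bash
python3 -m jog '[[[-239,224,0,0,0,-45,20],[-239,224,0,0,0,-45,20],[-239,224,0,0,0,-45,20],[-239,224,0,0,0,-45,20],[-239,224,0,0,0,-45,20],[-239,224,0,0,0,-45,20],[-239,224,0,0,0,-45,20],[-239,224,0,0,0,-45,20],[-239,224,0,0,0,-45,20],[-239,224,0,0,0,-45,20]]]' >/dev/null; python3 - <<'E'
from h import *
go(*brd(80,39),110,114.4)
d=shot('scene','s1'); e=shot('top','t1')
cv2.imwrite('pics/c1.png',np.hstack([cv2.resize(d['image'][150:310,230:390,::-1],(400,400),interpolation=2),cv2.resize(e['image'][150:310,230:390,::-1],(400,400),interpolation=2)]))
go(*brd(80,39),110,114.4)
E
```

```text
pos [614.6  45.  104.8] row [-1.   2.8 -5.2] [-0.05 -0.08  0.21] F [-0.4 -0.3 -1.3] grip 29.8 34.9 t 6.0
pos [614.8  45.4 105.3] row [-1.3  2.4 -4.7] [-0.02 -0.03  0.27] F [ 0.5  0.2 -1.7] grip 29.7 34.9 t 6.1
```

View pics/c1.png

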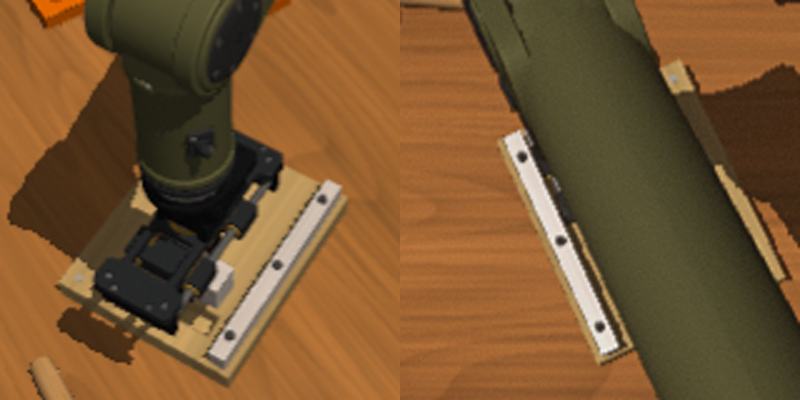

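Left (scene): the stop's +y end shows under the gripper at crop (220,285), i.e. image (318,264). Right (top): the arm hides the stop. I'll measure that end face from depth, in the board's frame.

```bash
python3 - <<'E'
from h import *
d=pickle.load(open('s1.pkl','rb')); C=cloud(d)*1000
hsv=cv2.cvtColor(d['image'],cv2.COLOR_RGB2HSV)
c,s=np.cos(BA),np.sin(BA)
B0=np.array([560,-23.2]) # scene-camera board
def tob(P): q=P[...,:2]-B0; return np.stack([q[...,0]*c+q[...,1]*s,-q[...,0]*s+q[...,1]*c,P[...,2]],-1)
Q=tob(C)
for v in range(253,275,2): print(v,[(tuple(np.round(Q[v,u]).astype(int)),int(hsv[v,u,1]),int(hsv[v,u,2])) for u in range(311,326,3)])
print('tcp',tob(np.array([[614.8,45.4,105.3]])), tob(np.array([[614.8,45.4,105.3]])+[[-.8,-.1,0]]))
E
```

```text
253 [((np.int64(99), np.int64(64), np.int64(198)), 22, 47), ((np.int64(92), np.int64(67), np.int64(192)), 23, 88), ((np.int64(87), np.int64(72), np.int64(188)), 88, 125), ((np.int64(6), np.int64(27), np.int64(23)), 129, 199), ((np.int64(3), np.int64(34), np.int64(25)), 129, 193)]
255 [((np.int64(103), np.int64(67), np.int64(199)), 7, 39), ((np.int64(100), np.int64(72), np.int64(198)), 6, 41), ((np.int64(66), np.int64(58), np.int64(134)), 40, 210), ((np.int64(64), np.int64(64), np.int64(137)), 62, 198), ((np.int64(10), np.int64(38), np.int64(29)), 130, 188)]
257 [((np.int64(106), np.int64(69), np.int64(197)), 7, 39), ((np.int64(104), np.int64(75), np.int64(199)), 7, 39), ((np.int64(71), np.int64(60), np.int64(134)), 38, 182), ((np.int64(69), np.int64(67), np.int64(137)), 38, 213), ((np.int64(65), np.int64(73), np.int64(137)), 69, 199)]
259 [((np.int64(110), np.int64(71), np.int64(195)), 13, 40), ((np.int64(108), np.int64(77), np.int64(198)), 9, 29), ((np.int64(76), np.int64(64), np.int64(136)), 37, 181), ((np.int64(73), np.int64(70), np.int64(138)), 39, 208), ((np.int64(65), np.int64(
[... 1521 characters left out ...]
, np.int64(-9223372036854775808)), 77, 80), ((np.int64(90), np.int64(64), np.int64(101)), 41, 87), ((np.int64(90), np.int64(72), np.int64(108)), 51, 131), ((np.int64(50), np.int64(54), np.int64(23)), 130, 187), ((np.int64(46), np.int64(60), np.int64(23)), 130, 177)]
273 [((np.int64(65), np.int64(37), np.int64(21)), 129, 75), ((np.int64(64), np.int64(45), np.int64(27)), 126, 188), ((np.int64(59), np.int64(51), np.int64(25)), 107, 167), ((np.int64(56), np.int64(58), np.int64(27)), 131, 185), ((np.int64(51), np.int64(64), np.int64(25)), 130, 147)]
tcp [[ 78.2444285   39.83477638 105.3       ]] [[ 77.47457113  40.07419155 105.3       ]]<stdin>:8: RuntimeWarning: invalid value encountered in cast
```

```bash
python3 -m jog '[[[-1.6,2,0,0,0,0.3,20],[-1.6,2,20,0,0,0.3,20],[-1.6,2,35,0,0,0.3,20],[-1.6,2,45,0,0,0.3,20],[-1.6,2,45,0,0,0.3,20],[-1.6,2,45,0,0,0.3,20]]]'; python3 -c "
from h import *
go(*brd(80,38.2),33,114.4)"
```

```text
time: 6.7
position: [0.6181, 0.0429, 0.0605]
tool_rot: [-1.706, -2.638, -0.0]
ft_force: [-0.1, -0.7, -1.0]
grip_width: 0.347
grip_force: 34.9
pos [618.1  42.9  60.5] row [ 1.5  0.5 27.5] [-0.01 -0.01 -0.19] F [-0.1 -0.7 -1. ] grip 30.2 34.9 t 6.7
```

```bash
python3 -m jog '[[[0.8,0.3,5,0,0,0,20],[0.8,0.3,10,0,0,0,20],[0.8,0.3,14,0,0,0,20],[0.8,0.3,16,0,0,0,20],[0.8,0.3,16,0,0,0,20]]]'; python3 -c "
from h import *
go(*brd(80,38.2),32,114.4)"
```

```text
time: 7.2
position: [0.6177, 0.0434, 0.0441]
tool_rot: [-1.706, -2.637, 0.001]
ft_force: [-0.5, 0.4, -2.6]
grip_width: 0.344
grip_force: 34.9
pos [617.7  43.4  44.1] row [ 1.   0.6 12.1] [-0.04 -0.01 -0.21] F [-0.5  0.4 -2.6] grip 29.9 34.9 t 7.2
```

It went in without resistance.

```bash
python3 -m jog '[[[0,0,3,0,0,0,20],[0,0,6,0,0,0,20],[0,0,9,0,0,0,20],[0,0,11,0,0,0,20],[0,0,12,0,0,0,20],[0,0,12,0,0,0,20]]]'; python3 -c "
from h import *
go(*brd(80,38.2),32,114.4)"
```

```text
time: 7.8
position: [0.6177, 0.0434, 0.0322]
tool_rot: [-1.706, -2.637, 0.001]
ft_force: [-1.0, -1.1, -2.9]
grip_width: 0.344
grip_force: 34.9
pos [617.7  43.4  32.2] row [1.  0.6 0.2] [-0.04 -0.01 -0.21] F [-1.  -1.1 -2.9] grip 29.9 34.9 t 7.8
```

```bash
python3 -m jog '[[[0,0,0.7,0,0,0,20],[0,0,1.4,0,0,0,20],[0,0,1.4,0,0,0,20]]]'
```

```text
time: 8.1
position: [0.6178, 0.0434, 0.0315]
tool_rot: [-1.707, -2.637, 0.001]
ft_force: [-3.5, -1.4, 2.8]
grip_width: 0.338
grip_force: 34.9
```

```bash
python3 -m jog '[[[0,0,0,0,0,0,70],[0,0,0,0,0,0,70],[0,0,0,0,0,0,70],[0,0,0,0,0,0,70],[0,0,0,0,0,0,70],[0,0,0,0,0,0,70],[0,0,0,0,0,0,70]]]'; python3 -m jog '[[[0,0,-30,0,0,0,70],[0,0,-80,0,0,0,70],[0,0,-120,0,0,0,70],[0,0,-160,0,0,0,70],[0,0,-160,0,0,0,70],[0,0,-160,0,0,0,70]]]'; python3 -c "
from h import *
go(452.4,-307,190,1.5)"
```

```text
time: 8.8
position: [0.6181, 0.0436, 0.0311]
tool_rot: [1.707, 2.638, 0.0]
ft_force: [-0.1, 0.0, 0.1]
grip_width: 0.791
grip_force: 0.0
time: 9.4
position: [0.6186, 0.0436, 0.1921]
tool_rot: [1.706, 2.636, 0.001]
ft_force: [0.3, 0.1, -0.9]
grip_width: 0.807
grip_force: 0.0
pos [618.6  43.6 192.1] row [-251.8 -295.2    1.9] [ 1.4000e-01 -5.0000e-02  1.1268e+02] F [ 0.3  0.1 -0.9] grip 70.2 0.0 t 9.4
```

```bash
python3 -m jog '[[[-252,-295,2,0,0,112.7,60],[-252,-295,2,0,0,112.7,60],[-252,-295,2,0,0,112.7,60],[-252,-295,2,0,0,112.7,60],[-252,-295,2,0,0,112.7,60],[-252,-295,2,0,0,112.7,60],[-252,-295,2,0,0,112.7,60],[-252,-295,2,0,0,112.7,60],[-252,-295,2,0,0,112.7,60],[-252,-295,2,0,0,112.7,60]]]' >/dev/null; python3 - <<'E'
from h import *
go(452.4,-307,190,1.5)
d=shot('scene','s2'); e=shot('top','t2')
cv2.imwrite('pics/c2.png',np.hstack([cv2.resize(d['image'][100:310,220:430,::-1],(400,400),interpolation=2),cv2.resize(e['image'][150:310,230:390,::-1],(400,400),interpolation=2)]))
E
```

```text
pos [ 449.9 -308.6  186.9] row [ 3.  -0.3 -3.1] [-0.17  0.13 26.15] F [ 0.9  0.7 -0.4] grip 60.0 0.0 t 10.4
```

View pics/c2.png

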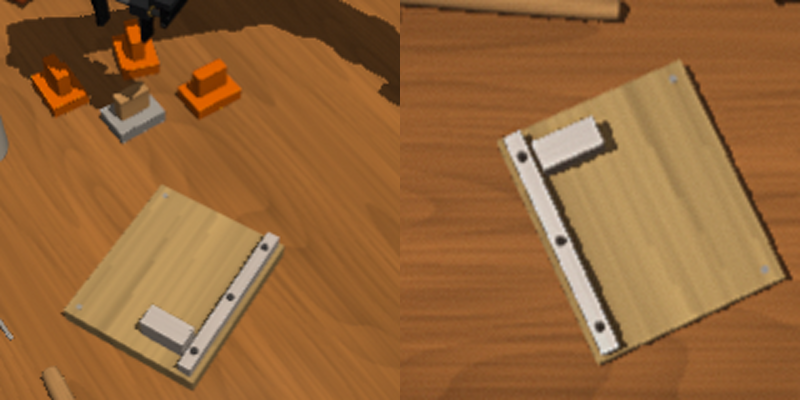

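The stop sits in the socket beside the fence (right panel, crop (568,143)). Checking its top height while I rotate and go down to the die.

```bash
python3 - <<'E'
from h import *
d=pickle.load(open('t2.pkl','rb')); C=cloud(d)*1000
b=brd(80,39); m=(np.hypot(C[...,0]-b[0],C[...,1]-b[1])<40)&(C[...,2]>54)&(C[...,2]<75)
v,u=np.nonzero(m); P=pts(d,u,v,plane=.062)[:,:2]*1000; r=cv2.minAreaRect(P.astype(np.float32)); print(b,r,np.median(C[m][:,2]))
E
python3 -m jog '[[[3,0,10,0,0,26.2,60],[3,0,40,0,0,26.2,60],[3,0,80,0,0,26.2,60],[3,0,80,0,0,26.2,60],[3,0,80,0,0,26.2,60],[3,0,80,0,0,26.2,60],[3,0,80,0,0,26.2,60]]]' >/dev/null;  python3 -c "
from h import *
go(452.4,-307,32,1.8)"
```

```text
[617.5436201   45.26501716] ((618.1126708984375, 45.34878921508789), (31.751190185546875, 63.69257736206055), 24.29248046875) 61.64670559621843
pos [ 456.  -306.5  111.1] row [-3.8  0.2 79.1] [ 0.13 -0.14  0.38] F [ 0.6 -0.6 -0.4] grip 60.1 0.0 t 11.2
```

```bash
python3 -m jog '[[[-2.5,0,30,0,0,0,60],[-2.5,0,60,0,0,0,60],[-2.5,0,78,0,0,0,60],[-2.5,0,78,0,0,0,60],[-2.5,0,78,0,0,0,60]]]' >/dev/null;  python3 -c "
from h import *
go(452.4,-307,32,1.8)"
```

```text
pos [ 453.1 -306.4   32.4] row [-0.8  0.5  0.4] [ 0.06 -0.08  0.29] F [0.2 0.  0.4] grip 60.1 0.0 t 11.7
```

```bash
python3 -m jog '[[[0,0,0,0,0,0,10],[0,0,0,0,0,0,10],[0,0,0,0,0,0,10],[0,0,0,0,0,0,10],[0,0,0,0,0,0,10],[0,0,0,0,0,0,10],[0,0,0,0,0,0,10],[0,0,0,0,0,0,10],[0,0,0,0,0,0,10]]]' 50; python3 -m jog '[[[0,0,-30,0,0,0,10],[0,0,-80,0,0,0,10],[0,0,-110,0,0,0,10],[0,0,-110,0,0,0,10]]]'; python3 -c "
from h import *
go(*brd(0,20),145,24.4)"
```

```text
time: 12.6
position: [0.4524, -0.3065, 0.0314]
tool_rot: [3.14, 0.056, 0.0]
ft_force: [-0.0, -2.7, 1.8]
grip_width: 0.252
grip_force: 50.0
time: 13.0
position: [0.4548, -0.3066, 0.1451]
tool_rot: [3.137, 0.057, 0.009]
ft_force: [1.3, -0.0, -4.8]
grip_width: 0.25
grip_force: 50.0
pos [ 454.8 -306.6  145.1] row [ 108.5 -297.8   -0.6] [  0.31  -0.26 -22.33] F [ 1.3 -0.  -4.8] grip 21.8 50.0 t 13.0
```

```bash
python3 -m jog '[[[108,-298,0,0,0,-22.3,10],[108,-298,0,0,0,-22.3,10],[108,-298,0,0,0,-22.3,10],[108,-298,0,0,0,-22.3,10],[108,-298,0,0,0,-22.3,10],[108,-298,0,0,0,-22.3,10],[108,-298,0,0,0,-22.3,10],[108,-298,0,0,0,-22.3,10],[108,-298,0,0,0,-22.3,10],[108,-298,0,0,0,-22.3,10]]]' >/dev/null; python3 -c "
from h import *
go(*brd(0,20),58,24.4)"
```

```text
pos [548.5  -6.2 139.7] row [ 4.4  0.7 81.7] [-0.03  0.16 -0.19] F [ 0.5 -0.5 -3.8] grip 21.3 50.0 t 14.0
```

```bash
python3 -m jog '[[[4,0,30,0,0,0,10],[4,0,60,0,0,0,10],[4,0,75,0,0,0,10],[4,0,75,0,0,0,10],[4,0,75,0,0,0,10]]]' >/dev/null; python3 - <<'E'
from h import *
go(*brd(0,20),57.5,24.4)
d=shot('scene','s3'); e=shot('top','t3')
cv2.imwrite('pics/c3.png',cv2.resize(d['image'][140:310,220:420,::-1],(800,600),interpolation=2))
E
```

```text
pos [553.6  -3.2  66.7] row [-1.8  1.3  9.2] [ 0.01 -0.02 -0.12] F [ 0.9 -0.  -4.5] grip 21.3 50.0 t 14.5
```

View pics/c3.png

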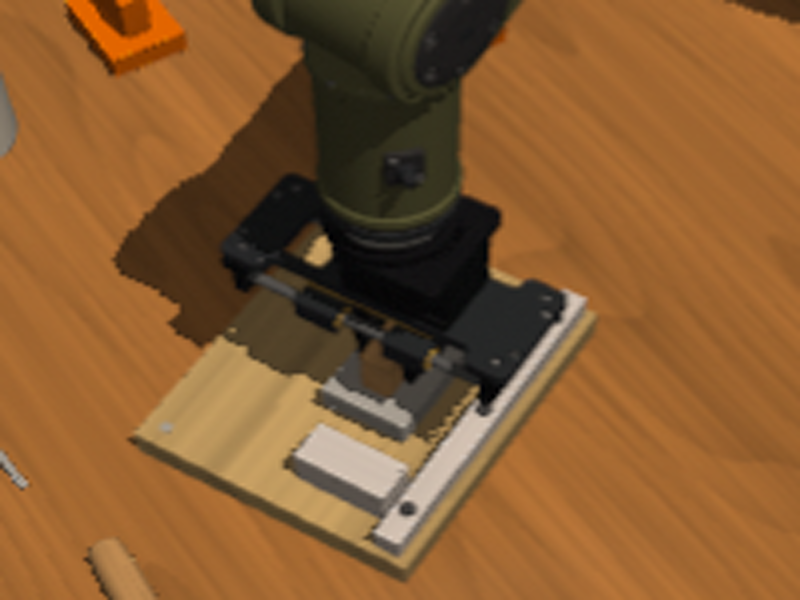

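The die is held flat above the board; its end (365,410) faces the stop (350,465) squarely, with a gap to the fence. Now setting it down.

```bash
python3 -m jog '[[[0,0,4,0,0,0,10],[0,0,7,0,0,0,10],[0,0,8,0,0,0,10],[0,0,8.5,0,0,0,10],[0,0,8.5,0,0,0,10]]]'
```

```text
time: 15.1
position: [0.5533, -0.0026, 0.0576]
tool_rot: [3.071, 0.663, -0.0]
ft_force: [-1.0, -1.5, -3.4]
grip_width: 0.247
grip_force: 50.0
```

```bash
python3 -m jog '[[[0,0,0.5,0,0,0,10],[0,0,1,0,0,0,10],[0,0,1,0,0,0,10]]]'; python3 -c "
from h import *
go(*brd(25,45),57.5,24.4)"
```

```text
time: 15.4
position: [0.5536, -0.0025, 0.0574]
tool_rot: [3.07, 0.662, 0.001]
ft_force: [-2.6, -0.7, 4.8]
grip_width: 0.251
grip_force: 50.0
pos [553.6  -2.5  57.4] row [ 23.  -23.1  -0.1] [ 0.04 -0.02 -0.05] F [-2.6 -0.7  4.8] grip 21.8 50.0 t 15.4
```

```bash
python3 -m jog '[[[7,-7,0,0,0,0,10],[14,-14,0,0,0,0,10],[19,-20,0,0,0,0,10],[19,-20,0,0,0,0,10],[19,-20,0,0,0,0,10]]]'; python3 -c "
from h import *
go(*brd(25,45),57.5,24.4)"
```

```text
time: 15.9
position: [0.5637, 0.0257, 0.0574]
tool_rot: [-3.069, -0.665, -0.005]
ft_force: [0.6, 2.4, 5.5]
grip_width: 0.253
grip_force: 50.0
pos [563.7  25.7  57.4] row [ 2.2 -1.5 -0. ] [-0.05 -0.21  0.05] F [0.6 2.4 5.5] grip 22.0 50.0 t 15.9
```

```bash
cat > f.py <<'E'
from h import *
go(*brd(25,45),57.5,24.4); F=ctrl.get_state()['ft_force']; c,s=np.cos(BA),np.sin(BA); print('board F',np.round([F[0]*c+F[1]*s,-F[0]*s+F[1]*c,F[2]],1))
E
python3 -m jog '[[[0,-0.7,0,0,0,0,10],[0,-1.4,0,0,0,0,10],[0,-1.4,0,0,0,0,10],[0,-1.4,0,0,0,0,10]]]' >/dev/null; python3 f.py;python3 -m jog '[[[0,-0.7,0,0,0,0,10],[0,-1.4,0,0,0,0,10],[0,-1.4,0,0,0,0,10],[0,-1.4,0,0,0,0,10]]]' >/dev/null; python3 f.py
```

```text
pos [563.2  25.4  57.4] row [ 2.7 -1.6 -0.1] [ 0.02 -0.19 -0.04] F [1.9 2.1 5.4] grip 21.7 50.0 t 16.3
board F [2.6 1.1 5.4]
pos [562.7  25.6  57.4] row [ 3.1 -1.3 -0.1] [ 0.09 -0.16 -0.09] F [ 2.8 -0.   5. ] grip 21.4 50.0 t 16.7
board F [ 2.5 -1.2  5. ]
```

```bash
for i in 1 2; do python3 -m jog '[[[0,-0.7,0,0,0,0,10],[0,-1.4,0,0,0,0,10],[0,-1.4,0,0,0,0,10],[0,-1.4,0,0,0,0,10]]]' >/dev/null; python3 f.py; done
```

```text
pos [562.1  26.   57.4] row [ 3.5 -0.7 -0.1] [ 0.14 -0.12 -0.12] F [ 2.5 -2.   5.9] grip 21.9 50.0 t 17.1
board F [ 1.5 -2.9  5.9]
pos [562.1  26.1  57.5] row [ 3.4 -0.6 -0. ] [ 0.23 -0.14 -0.15] F [ 4.3 -3.   4.3] grip 21.9 50.0 t 17.5
board F [ 2.6 -4.5  4.3]
```

```bash
python3 -m jog '[[[0,-1,0,0,0,0,10],[0,-2,0,0,0,0,10],[0,-3,0,0,0,0,10],[0,-3,0,0,0,0,10],[0,-3,0,0,0,0,10]]]' >/dev/null; python3 f.py;  python3 -m jog '[[[1,0,0,0,0,0,10],[2,0,0,0,0,0,10],[3,0,0,0,0,0,10],[3,0,0,0,0,0,10],[3,0,0,0,0,0,10]]]' >/dev/null; python3 f.py
```

```text
pos [562.   26.2  57.6] row [ 3.4 -0.5  0.1] [ 0.44 -0.18 -0.22] F [ 5.6 -7.6  3.5] grip 21.8 50.0 t 18.0
board F [ 1.9 -9.2  3.5]
pos [562.2  26.2  57.5] row [ 3.3 -0.5  0. ] [ 0.43  0.19 -0.25] F [ -1.5 -10.6  11.7] grip 21.7 50.0 t 18.5
board F [-5.7 -9.  11.7]
```

```bash
python3 -m jog '[[[1,0,-0.5,0,0,0,10],[2,0,-0.5,0,0,0,10],[3,0,-0.5,0,0,0,10],[3,0,-0.5,0,0,0,10],[3,0,-0.5,0,0,0,10]]]' >/dev/null; python3 f.py
```

```text
pos [564.2  27.1  57.6] row [ 1.1 -0.5  0.1] [ 0.42  0.28 -0.26] F [ -3.3 -10.6  11.1] grip 21.5 50.0 t 19.0
board F [-7.4 -8.3 11.1]
```

```bash
for i in 1 2; do python3 -m jog '[[[1,0,-0.3,0,0,0,10],[2,0,-0.3,0,0,0,10],[2,0,-0.3,0,0,0,10],[2,0,-0.3,0,0,0,10]]]' >/dev/null; python3 f.py; done
```

```text
pos [565.8  27.9  57.6] row [-0.7 -0.5  0.1] [ 0.41  0.3  -0.26] F [ -2.7 -10.3   8.9] grip 21.6 50.0 t 19.4
board F [-6.7 -8.3  8.9]
pos [566.4  28.1  57.6] row [-1.3 -0.5  0.2] [ 0.4   0.47 -0.27] F [ -5.5 -11.8  11.6] grip 21.5 50.0 t 19.8
board F [-9.9 -8.4 11.6]
```

```bash
for i in 1 2; do python3 -m jog '[[[1,-0.5,-0.4,0,0,0,10],[2,-0.5,-0.4,0,0,0,10],[2,-0.5,-0.4,0,0,0,10],[2,-0.5,-0.4,0,0,0,10]]]' >/dev/null; python3 f.py; done
```

```text
pos [566.5  28.2  57.8] row [-1.5 -0.5  0.3] [ 0.43  0.69 -0.3 ] F [ -9.2 -14.2  14.4] grip 21.9 50.0 t 20.2
board F [-14.3  -9.1  14.4]
pos [566.7  28.3  57.9] row [-1.7 -0.4  0.4] [ 0.46  0.92 -0.32] F [-12.5 -15.6  16.9] grip 21.5 50.0 t 20.6
board F [-17.8  -9.1  16.9]
```

```bash
python3 -m jog '[[[0,-1,-0.5,0,0,0,10],[0,-2,-0.5,0,0,0,10],[0,-3,-0.5,0,0,0,10],[0,-3,-0.5,0,0,0,10],[0,-3,-0.5,0,0,0,10],[0,-3,-0.5,0,0,0,10]]]' >/dev/null; python3 - <<'E'
import f
from h import *
d=shot('scene','s4'); cv2.imwrite('pics/c4.png',cv2.resize(d['image'][200:290,260:380,::-1],(800,600),interpolation=2))
E
```

```text
pos [566.7  28.4  58.1] row [-1.8 -0.4  0.6] [ 0.65  0.85 -0.4 ] F [ -8.9 -19.3  11.7] grip 21.2 50.1 t 21.2
board F [-16.1 -13.9  11.7]
```

View pics/c4.png

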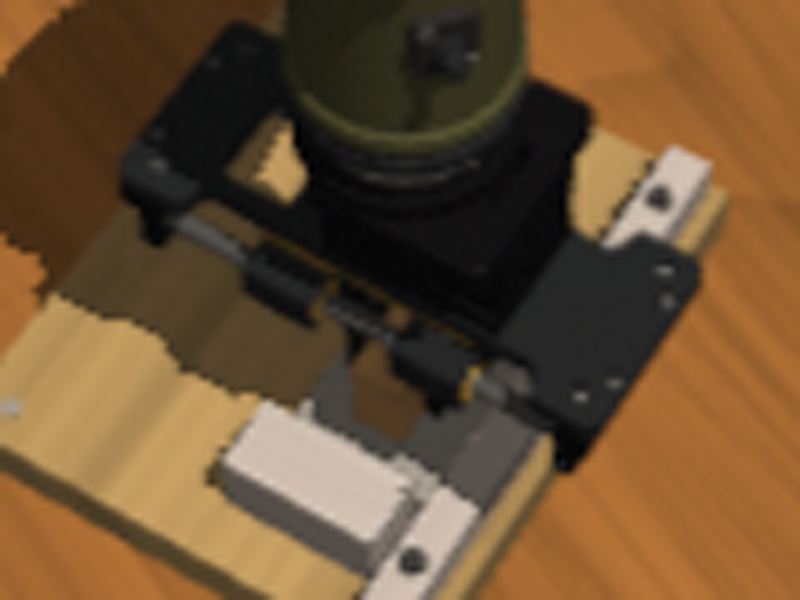

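The plate lies flush behind the stop (crop (350,440)) and alongside the fence (500,450), with the fingers clear of both. Hold briefly, check and hand in.

```bash
python3 -m jog '[[[0,0,0,0,0,0,10],[0,0,0,0,0,0,10],[0,0,0,0,0,0,10],[0,0,0,0,0,0,10],[0,0,0,0,0,0,10]]]' >/dev/null; python3 - <<'E'
import f
from h import *
print(ctrl.close_job())
E
```

```text
pos [566.7  28.4  58. ] row [-1.8 -0.4  0.6] [ 0.65  0.85 -0.4 ] F [ -7.5 -20.4  11.6] grip 22.0 50.1 t 21.75
board F [-15.3 -15.5  11.6]
the job is handed in; nothing more can be done
None
```

I handed the job in at about 22 s with the stop block home in the socket and released, and the die held flat in the corner; the wrist reads about 15 N towards both the fence and the stop, friction included. No verdict came back.

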